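Lay the link in its tray, unlatch the cell pen and hold its gate wide

ROBOT

A 6-joint arm with a two-finger parallel gripper is mounted at the origin on the work surface. World frame = base frame: x ahead of the robot, y to its left, z up, the work surface at z = 0. Lengths are in m, angles in degrees, forces in N, time in s.
With the tool pointing down it reaches from about 0.25 to 0.775 m from the base axis. Payload 8.9 kg.
Tool frame: the origin (TCP) lies midway between the tips of the shut fingers; the grasp point (between the pads) lies manip.pinch_z behind it (manip.pinch_z is the distance from the TCP to the grasp point, in m); z points along the fingers, y is the direction in which the jaws open and shut (so a half turn about z gives the same grasp; the last joint's range is limited). The gripper opens to 85 mm and grips with 20 to 120 N. Pads are 22 mm wide; open, the fingers measure 114 mm over their backs; the gripper's body (76 mm by 85 mm) begins 54 mm behind the grasp point. The pads swing forward as they close: fully open they stand 13 mm farther back than shut.
Start: joints at [-82.523, 16.656, -8.789, 64.555, 0, 82.019], TCP at [0.14, -0.506, 0.231] pointing down, gripper open.
Joint ranges: [-144.48, 144.48], [-52.06, 99.96], [-74.48, 78.29], [-112.23, 115.85], [-86.99, 84.42], [-180, 180]. Speed limits (degrees/s): [127.2, 127.2, 159.86, 180, 180, 180].

INTERFACE

Orientations are given as [roll, pitch, yaw] about the fixed x, y, z axes, in that order (R = Rz(yaw) Ry(pitch) Rx(roll)).
In Python, from station import manip, capture, get_calibration gives the robot as it stands. Calls block until the motion is done:
- manip.move_ptp(position, orientation): joint-space move of the TCP to a pose.
- manip.move_linear(position, rotation=None, speed=0.15): straight line of the TCP; rotation=None keeps the orientation; speed is the mean speed in m/s.
- manip.movej(angles): joint-space move.
- manip.ungrasp() and manip.clamp(f_grip=None): open the fingers fully, or close them until they stop; f_grip is the grip in N (None keeps the last).
- manip.sleep(seconds).
- manip.inverse_kinematics(position, orientation): joint angles nearest the present ones, or None.
- manip.state(): the state.
- capture(name): name is "scene" or "top" or "wrist"; returns the picture (400x640x3 uint8, red, green, blue); there is no depth.
- get_calibration(name): a dict with "fx", "fy", "cx", "cy" (pixels), "R" (3x3) and "t" (3): a world point X has camera coordinates R X + t; the wrist camera has in their place "T_tool_cam" (4x4, takes a point from camera to tool coordinates, whose origin is the TCP and whose axes are the flange's). Camera axes: x right, y down, z forward; pixel columns grow to the right and rows downward; lengths in m; the calibration is good to about 2 mm. A picture is of the moment at which its call begins: read the wrist's pose just before it. get_calibration takes no time and is no camera call.
A pose or a line that the arm cannot do raises manip.Unreachable and nothing moves.
- manip.finish_job(): hands the job in, once; it reports no verdict.
The state is a dict: "clock": time; "joints": joint angles; "qvel": joint speeds; "joint_torque": joint torques, N m; "eef_pos": TCP position; "ee_rot": TCP orientation; "ft_force": force on the tool from outside, world axes, zero at the start; "ft_torque": the same for the moment, N m; "width": finger opening in m.
Only numpy, scipy, OpenCV 4.12 (cv2) and the standard library are available. Lean on these libraries where they do the work, as an engineer would, in place of code of your own. Each camera call takes 0.05 s, during which the arm holds its last target.

TASK

First lay the loose copper link flat in the empty compartment of the grey tray and let go of it. Then unlatch the cell pen, squeezing the two tabs of the red catch fully together and after that those of the blue catch, swing the gate, whose handle is the orange post, out past the detent to about a right angle, and finish while still holding it wide and still against its closing spring, so that a colleague can take the cells out. Leave everything else where it lies.

Things in the scene. Friction and masses are not known exactly. Their poses are not given: they have to be found in the camera images.
- link_mid (a point): loose copper link bar to be laid in the tray, 100 x 20 x 10 mm, two dark dots on its top, 0.17 kg, lying flat on the shelf on its own; point at its centre (5 mm above its underside), x along the bar, z up
- slot (a point): the empty compartment of the fixed grey tray: point at the centre of its floor, 4 mm above the shelf. x along it, 112 mm inside; y across, 30 mm inside; walls 12 mm high. Its side walls (4 mm thick) stand only at the corners and leave a gap of 60 mm mid-way on both sides for fingers. The other compartment, 74 mm away on the -y side, holds the spare link
- spare_mid (a point): spare copper link, like the other, already lying in the tray's other compartment; leave it. Point at its centre
- red_mid (a point): red catch on the pen's header bar: two upright tabs, each 22 (x) x 8 (y) x 40 mm tall, 50 mm over their outer faces, 26 mm once squeezed fully together along y. Point mid-way between them, 128 mm above the shelf, 16 mm below their tops, 28 mm above the bar; x into the pen, y along the closed gate to the hinge. Left or right place varies, catches 100 mm apart
- red_catch: base of the red catch, 100 mm above the shelf, same axes as the point above. Each tab's nose, 8 mm thick, reaches forward (-x) over the gate to 45 mm from here, 103 to 126 mm above the shelf, and blocks the gate until its tab is pushed in by 10 mm or more
- red_left (a joint): red catch, left (+y) tab: 0 = standing apart (gate locked), 0.012 m = fully squeezed in towards the catch's middle (-y). Needs about 3 N, has no spring: stays where it is pushed
- red_right (a joint): red catch, right (-y) tab: 0 = standing apart (gate locked), 0.012 m = fully squeezed in towards the catch's middle (+y). Needs about 3 N, has no spring: stays where it is pushed
- blue_mid (a point): blue catch on the pen's header bar: two upright tabs, each 22 (x) x 8 (y) x 40 mm tall, 50 mm over their outer faces, 26 mm once squeezed fully together along y. Point mid-way between them, 128 mm above the shelf, 16 mm below their tops, 28 mm above the bar; x into the pen, y along the closed gate to the hinge. Left or right place varies, catches 100 mm apart
- blue_catch: base of the blue catch, 100 mm above the shelf, same axes as the point above. Each tab's nose, 8 mm thick, reaches forward (-x) over the gate to 45 mm from here, 103 to 126 mm above the shelf, and blocks the gate until its tab is pushed in by 10 mm or more
- blue_left (a joint): blue catch, left (+y) tab: 0 = standing apart (gate locked), 0.012 m = fully squeezed in towards the catch's middle (-y). Needs about 3 N, has no spring: stays where it is pushed
- blue_right (a joint): blue catch, right (-y) tab: 0 = standing apart (gate locked), 0.012 m = fully squeezed in towards the catch's middle (+y). Needs about 3 N, has no spring: stays where it is pushed
- gate_handle (a point): orange upright round post, 16 mm across, 65 mm tall, top 152 mm above the shelf, carried by the gate's free end 45 mm in front of the gate; point on its axis 130 mm above the shelf (22 mm below its top); the arm that carries it ends 99 mm above the shelf. Turns with the gate
- gate_hinge (a point): the gate's upright hinge axis, point 130 mm above the shelf; the handle's axis is 186 mm away from it. The gate, 200 mm long, clear panel in an aluminium frame, its top 100 mm above the shelf (steel lugs to 113 mm)
- gate (a joint): gate's angle: 0 = closed, grows as the free end swings out of the pen towards the robot, turning clockwise seen from above (about -z), stop at 1.75 rad. A spring closes it (0.35 N m at 0.7 rad, 0.55 N m at 1.5 rad); a spring detent resists between about 0.5 and 1.0 rad, some 5 to 8 N at the handle in all. Let go when wide, it swings back to about 0.9 rad or less
- cell1_mid (a point): upright blue battery cell in the pen, 30 x 75 x 81 mm, loose; leave it. Point at its centre
- cell2_mid (a point): second such cell beside it; leave it. Point at its centre
- clamp_mid (a point): loose white clamp block with two wing nuts, 70 x 130 x 34 mm plus nuts to 50 mm; leave it. Point 17 mm up in its middle
- plug_mid (a point): loose red test plug, 63 x 14 x 14 mm, lying; leave it. Point at its centre
- driver_grip (a point): loose screwdriver with red handle, 170 mm long, 26 mm thick, lying near the robot; leave it. Point on its handle
- jar_mid (a point): amber jar with black cap, 52 mm across, 60 mm high, loose; leave it. Point half-way up
Mind the look-alikes: they are no part of the job. Leave any white look-alike of the part that bears link_mid alone.

How it is judged:
By the outcome, as a careful person would: the job done as asked, in the order asked, and still so for the second after the job is handed in, while the arm keeps its last pose, push and grip.
It also fails if it takes over 72 s, if anything falls off the work surface, if the arm or the gripper's body presses on something with over 40 N, if the wrist force passes 120 N, or if a joint passes its speed limit or range.

## Working session

There is one attempt and no reset: what is moved stays moved. The work goes in short steps, each a Python script; the robot and the scene stay as the last script left them, time stands still between calls to the robot, and variables do not carry over. Pictures are saved under pics/ and viewed, and the job is handed in when it is done.

```bash
ls; mkdir -p pics; python3 - <<'E'
from station import manip, capture, get_calibration
import cv2
for n in ["scene","top","wrist"]:
    im=capture(n); cv2.imwrite(f"pics/{n}0.png",im[:,:,::-1])
    print(n,get_calibration(n))
print(manip.state(), manip.pinch_z)
E
```

```text
pics
scene {'fx': 483.8207948252067, 'fy': 483.8207948252067, 'cx': 311.75231252220016, 'cy': 206.2883491040057, 'R': array([[-0.81196634,  0.58367069,  0.00625978],
       [ 0.45808861,  0.64383747, -0.6128851 ],
       [-0.36175335, -0.49477454, -0.79014725]]), 't': array([ 0.50691629, -0.19258357,  1.34717384])}
top {'fx': 448.78524116657695, 'fy': 448.78524116657695, 'cx': 320.485272846434, 'cy': 199.78683454380234, 'R': array([[ 0.02906578, -0.99955706, -0.00639301],
       [-0.99404754, -0.02823256, -0.10522549],
       [ 0.10499839,  0.00941342, -0.99442784]]), 't': array([-0.05103969,  0.57903834,  1.05410037])}
wrist {'fx': 309.8206201952992, 'fy': 309.8206201952992, 'cx': 323.08406865246553, 'cy': 197.90466134361796, 'T_tool_cam': array([[ 1.38366378e-04, -9.52533848e-01, -3.04432669e-01,
         7.80671762e-02],
       [ 9.99999705e-01, -9.81143952e-05,  7.61493898e-04,
        -9.42349924e-04],
       [-7.55217940e-04, -3.04432684e-01,  9.52533553e-01,
        -1.43226197e-01],
       [ 0.00000000e+00,  0.00000000e+00,  0.00000000e+00,
         1.00000000e+00]])}
{'clock': 0.15, 'joints': array([-8.25223395e+01,  1.66820040e+01, -8.81977412e+00,  6.45567759e+01,
       -8.36607757e-04,  8.20192400e+01]), 'qvel': array([ 0.02366965, -0.03499738,  0.15263426,  0.12951415,  0.01726589,
       -0.00129005]), 'joint_torque': array([ 1.01065267e-03, -5.37368095e+01,  3.31520104e+01,  1.14459332e-02,
       -2.28919571e-04, -6.16390054e-06]), 'eef_pos': array([ 0.13989241, -0.50566806,  0.23086867]), 'ee_rot': array([-1.79941897e+02, -7.30117268e-03,  1.54584173e+01]), 'ft_force': array([ 0.74469531,  0.38364311, -0.15331383]), 'ft_torque': array([-0.06348215, -0.00113221,  0.0363732 ]), 'width': 0.08534880219083431} 0.0187
```

View pics/top0.png

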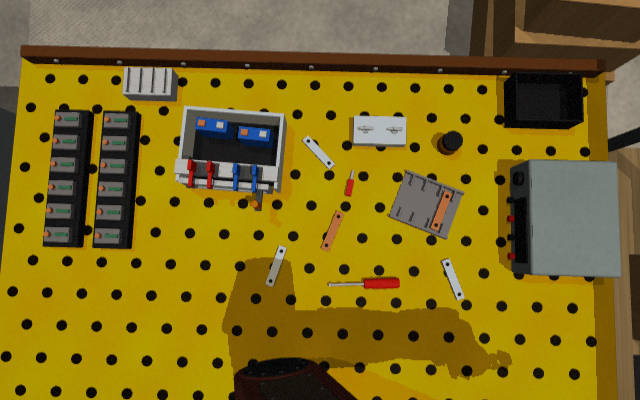

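View pics/scene0.png

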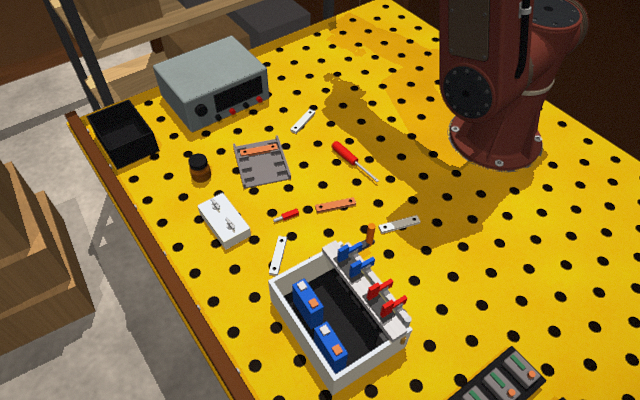

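View pics/wrist0.png

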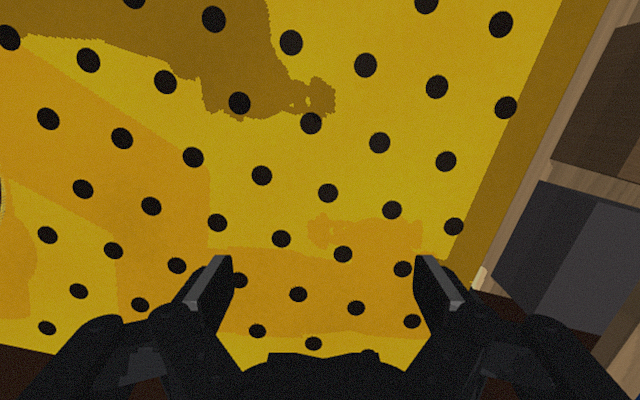

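```bash
python3 - <<'E'
import cv2
im=cv2.imread("pics/top0.png")
a=im[95:225,165:295]; cv2.imwrite("pics/topA.png",cv2.resize(a,None,fx=4.6,fy=4.6,interpolation=cv2.INTER_CUBIC))
a=im[160:260,310:470]; cv2.imwrite("pics/topB.png",cv2.resize(a,None,fx=5,fy=5,interpolation=cv2.INTER_CUBIC))
im=cv2.imread("pics/scene0.png")
a=im[210:370,260:430]; cv2.imwrite("pics/scA.png",cv2.resize(a,None,fx=3.7,fy=3.7,interpolation=cv2.INTER_CUBIC))
E
```

```text
(no output)
```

View pics/topA.png

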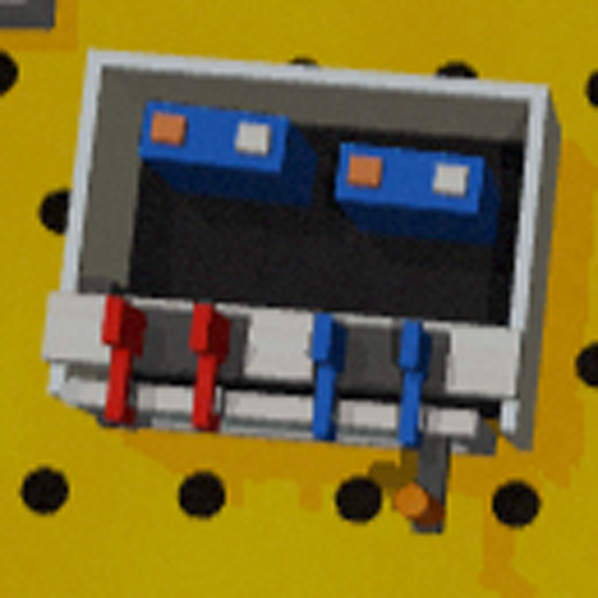

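View pics/topB.png

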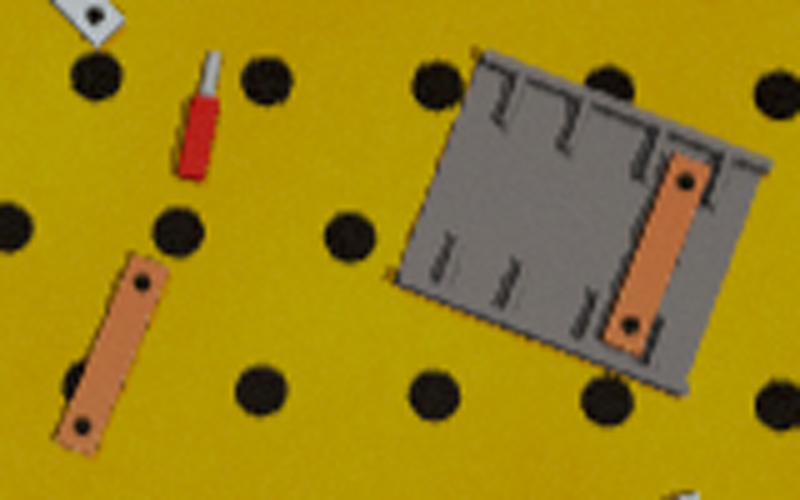

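View pics/scA.png

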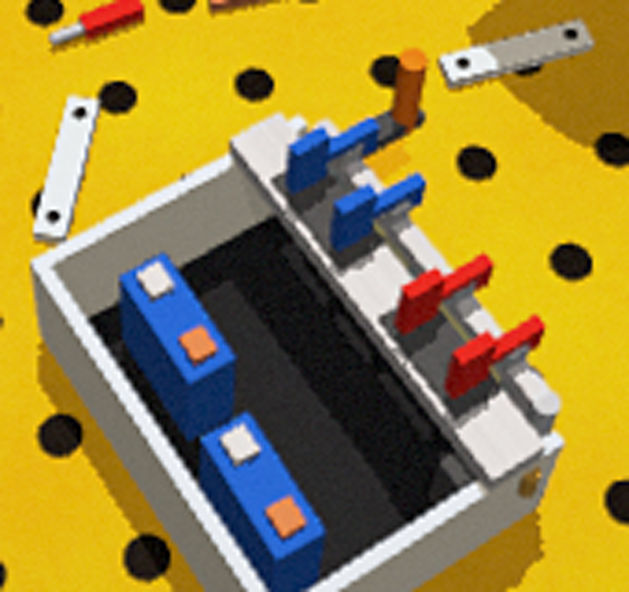

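```bash
cat > h.py <<'E'
import numpy as np, cv2
from scipy.spatial.transform import Rotation as Ro
from station import manip, capture, get_calibration
def w2(cal,uv,z,R=None,t=None):
    R=np.array(cal["R"]) if R is None else R; t=np.array(cal["t"]) if t is None else t
    d=R.T@np.array([(uv[0]-cal["cx"])/cal["fx"],(uv[1]-cal["cy"])/cal["fy"],1]); c=-R.T@t
    return c+d*(z-c[2])/d[2]
def wristcal(st):
    cal=dict(get_calibration("wrist"))
    T=np.eye(4);T[:3,:3]=Ro.from_euler("xyz",st["ee_rot"],degrees=True).as_matrix();T[:3,3]=st["eef_pos"]
    M=np.linalg.inv(T@cal["T_tool_cam"]); cal["R"]=M[:3,:3];cal["t"]=M[:3,3]; return cal
def proj(cal,X):
    c=cal["R"]@np.array(X)+cal["t"]; return np.array([cal["fx"]*c[0]/c[2]+cal["cx"],cal["fy"]*c[1]/c[2]+cal["cy"]])
E
python3 - <<'E'
from h import *
c=get_calibration("top"); s=get_calibration("scene")
B=lambda u,v:(310+(u+.5)/5-.5,160+(v+.5)/5-.5)
A=lambda u,v:(165+(u+.5)/4.6-.5,95+(v+.5)/4.6-.5)
C=lambda u,v:(260+(u+.5)/3.7-.5,210+(v+.5)/3.7-.5)
def pr(n,p,z,cal=c): X=w2(cal,p,z); print(n,X[:3].round(4)); return X
def yaw(a,b): d=a-b; print("  yaw",np.degrees(np.arctan2(d[1],d[0])).round(2),"len",np.linalg.norm(d).round(4),"mid",((a+b)/2).round(4))
a=pr("link1",B(142,283),.01);b=pr("link2",B(82,427),.01);yaw(a,b)
a=pr("spare1",B(686,182),.014);b=pr("spare2",B(631,325),.014);yaw(a,b)
for p in [(509,95),(571,125),(443,258),(507,287)]: pr("wall",B(*p),.012)
print("tray corners")
for p in [(478,52),(770,165),(395,280),(686,392)]: pr("tc",B(*p),.01)
pr("handle",A(413,497),.152)
pr("handle sc",C(412,60),.152,s)
for n,p in dict(RL=(117,320),RR=(203,325),BL=(325,340),BR=(412,345)).items(): pr(n,A(*p),.144)
a=pr("barTL",A(48,292),.1);b=pr("barTR",A(520,330),.1);yaw(a,b)
a=pr("penTL",A(90,52),.1);b=pr("penTR",A(548,88),.1);yaw(a,b)
E
```

```text
link1 [ 0.5432 -0.0783  0.01  ]
link2 [ 0.4721 -0.0508  0.01  ]
  yaw -21.12 len 0.0762 mid [ 0.5076 -0.0646  0.01  ]
spare1 [ 0.6001 -0.3434  0.014 ]
spare2 [ 0.5292 -0.3167  0.014 ]
  yaw -20.68 len 0.0758 mid [ 0.5647 -0.3301  0.014 ]
wall [ 0.6411 -0.2569  0.012 ]
wall [ 0.627  -0.2875  0.012 ]
wall [ 0.5595 -0.2252  0.012 ]
wall [ 0.5462 -0.2566  0.012 ]
tray corners
tc [ 0.6625 -0.2418  0.01  ]
tc [ 0.6102 -0.3858  0.01  ]
tc [ 0.5482 -0.2022  0.01  ]
tc [ 0.4976 -0.3445  0.01  ]
handle [0.5572 0.106  0.152 ]
handle sc [0.557  0.1086 0.152 ]
RL [0.6384 0.2516 0.144 ]
RR [0.6371 0.2106 0.144 ]
BL [0.6315 0.1523 0.144 ]
BR [0.6303 0.1109 0.144 ]
barTL [0.6594 0.3004 0.1   ]
barTR [0.6468 0.0648 0.1   ]
  yaw 86.94 len 0.2359 mid [0.6531 0.1826 0.1   ]
penTL [0.7825 0.2869 0.1   ]
penTR [0.7702 0.0556 0.1   ]
  yaw 86.95 len 0.2317 mid [0.7763 0.1712 0.1   ]
```

```bash
python3 - <<'E'
from h import *
manip.move_ptp([.505,-.065,.16],[180,0,-21])
st=manip.state(); im=capture("wrist"); cv2.imwrite("pics/w1.png",im[:,:,::-1]); np.save("w1.npy",[st["eef_pos"],st["ee_rot"]])
print(st["clock"],st["eef_pos"],st["ee_rot"])
cal=wristcal(st)
print(proj(cal,[.5432,-.0783,.01]),proj(cal,[.4721,-.0508,.01]))
E
```

```text
3.8667 [ 0.50498688 -0.06519969  0.16000705] [ 1.79996692e+02 -3.84782882e-04 -2.10358263e+01]
[322.17758247 140.56807471] [322.09018225 216.50087483]
```

View pics/w1.png

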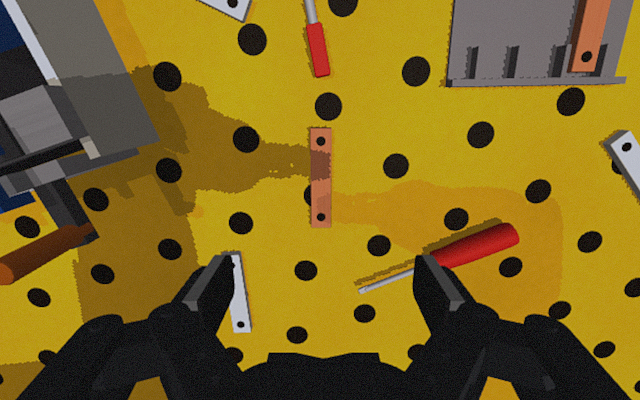

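```bash
python3 - <<'E'
from h import *
manip.move_linear([.5074,-.0641,.04],speed=.2)
manip.move_linear([.5074,-.0641,.004],speed=.06)
f0=manip.state()["ft_force"]
manip.clamp(40)
st=manip.state(); print(st["clock"],st["eef_pos"],st["width"],f0,st["ft_force"])
manip.move_linear([.5074,-.0641,.10],speed=.15)
manip.sleep(.2)
st=manip.state(); print(st["clock"],st["width"],st["ft_force"])
manip.move_ptp([.575,-.245,.16],[180,0,-20])
st=manip.state(); im=capture("wrist"); cv2.imwrite("pics/w2.png",im[:,:,::-1]); np.save("w2.npy",[st["eef_pos"],st["ee_rot"]])
print(st["clock"],st["eef_pos"],st["ee_rot"])
E
```

```text
6.0333 [ 0.50751204 -0.06416185  0.00427753] 0.018728646669627758 [ 0.02795817 -1.00193398 -0.55438269] [-0.43008992 -0.01535108  4.40195955]
7.025 0.01848578481821041 [ 0.60703769 -0.20128684 -2.18738167]
11.9583 [ 0.5750057  -0.24496219  0.15999691] [-1.79999280e+02  1.01711127e-03 -1.99864768e+01]
```

View pics/w2.png

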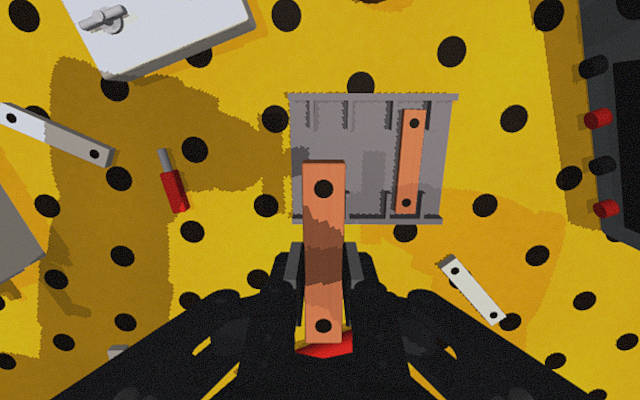

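```bash
python3 - <<'E'
import cv2
im=cv2.imread("pics/w2.png")[80:235,270:470]; cv2.imwrite("pics/w2z.png",cv2.resize(im,None,fx=4,fy=3.8,interpolation=cv2.INTER_CUBIC))
E
```

```text
(no output)
```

View pics/w2z.png

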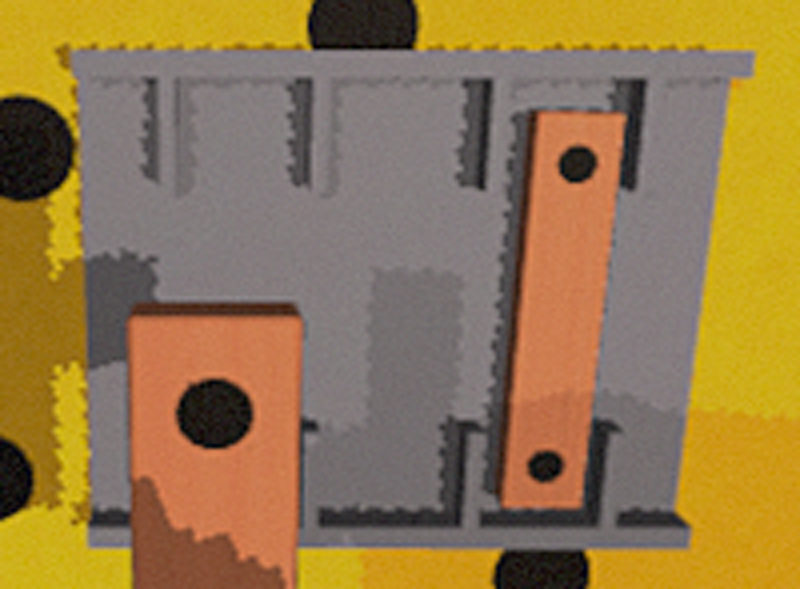

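```bash
python3 - <<'E'
from h import *
p,r=np.load("w2.npy"); cal=wristcal(dict(eef_pos=p,ee_rot=r))
Z=lambda u,v:(270+(u+.5)/4-.5,80+(v+.5)/3.8-.5)
c,s=np.cos(np.radians(-20)),np.sin(np.radians(-20)); Rl=np.array([[c,s],[-s,c]])
for n,(u,v),z in [("FL",(68,52),.016),("FR",(755,52),.016),("NL",(90,548),.016),("NR",(690,548),.016),("FLi",(75,77),.016),("NLi",(90,525),.016),
 ("baseL far",(80,90),.004),("baseL near",(90,510),.004),("baseR far",(728,90),.004),("baseR near",(680,510),.004),
 ("wLfar L",(160,90),.016),("wLfar R",(178,90),.016),("wRfar L",(312,90),.016),("wRfar R",(332,90),.016),("wRnear R",(318,500),.016),("wRnearL",(302,500),.016),
 ("sp1",(577,164),.014),("sp2",(545,466),.014)]:
    X=w2(cal,Z(u,v),z)[:2]; print(n,X.round(4),"local",(Rl@(X-[.593,-.257])*1000).round(1))
im=cv2.imread("pics/w2.png")
E
```

```text
FL [ 0.6635 -0.2424] local [61.2 37.9]
FR [ 0.6119 -0.3842] local [  61.3 -113. ]
NL [ 0.5469 -0.2011] local [-62.4  36.7]
NR [ 0.4956 -0.3421] local [ -62.4 -113.3]
FLi [ 0.6579 -0.2417] local [55.7 36.5]
NLi [ 0.5529 -0.2035] local [-55.9  36.6]
baseL far [ 0.6551 -0.2405] local [52.7 36.7]
baseL near [ 0.553  -0.2023] local [-56.3  37.7]
baseR far [ 0.6039 -0.3812] local [  52.7 -112.9]
baseR near [ 0.501  -0.3452] local [ -56.2 -114.4]
wLfar L [ 0.6487 -0.2584] local [52.8 17.8]
wLfar R [ 0.6474 -0.2621] local [52.8 13.8]
wRfar L [ 0.6372 -0.29  ] local [ 52.9 -15.9]
wRfar R [ 0.6357 -0.2942] local [ 52.9 -20.4]
wRnear R [ 0.5402 -0.2589] local [-49.  -19.9]
wRnearL [ 0.5415 -0.2552] local [-49.  -15.9]
sp1 [ 0.6005 -0.3414] local [ 35.9 -76.8]
sp2 [ 0.5292 -0.3143] local [-40.3 -75.7]
```

```bash
python3 - <<'E'
from h import *
p,r=np.load("w2.npy"); cal=wristcal(dict(eef_pos=p,ee_rot=r))
for uv in [(323.2,188.5),(323.2,325.5)]:
    X=w2(cal,uv,.16+.0057)-p; print((Ro.from_euler("z",20,degrees=True).apply(X)*1000).round(1))
slot=np.array([.5923,-.2579])
manip.move_linear([*slot,.06],[180,0,-20],speed=.2)
manip.move_linear([*slot,.0095],speed=.06)
st=manip.state(); print(st["clock"],st["ft_force"],st["eef_pos"])
im=capture("wrist"); cv2.imwrite("pics/w3.png",im[:,:,::-1])
E
```

```text
[38.2  0.7  5.7]
[-38.2   0.6   5.7]
13.6583 [-0.41546572 -0.56945273 -2.39010098] [ 0.59263417 -0.25807019  0.00980839]
```

View pics/w3.png

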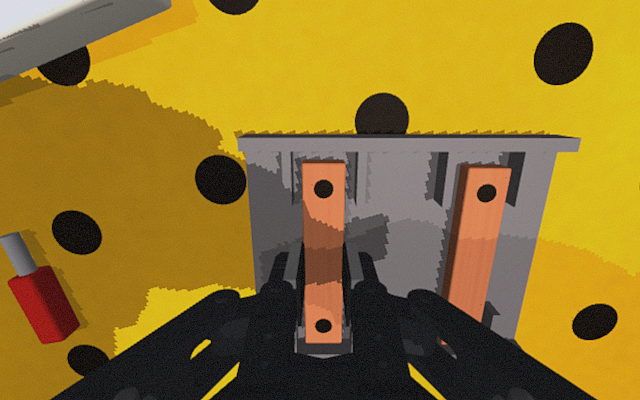

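```bash
python3 - <<'E'
from h import *
p=manip.state()["eef_pos"]
manip.move_linear([*p[:2],.0085],speed=.03)
print(manip.state()["ft_force"])
manip.ungrasp(); st=manip.state(); print(st["clock"],st["width"])
manip.move_linear([*p[:2],.10],speed=.15)
im=capture("wrist"); cv2.imwrite("pics/w4.png",im[:,:,::-1])
manip.move_linear([.53,-.10,.24],[180,0,-12],speed=.3)
print(manip.state()["clock"])
manip.move_linear([.57,.16,.24],[180,0,-3],speed=.3)
st=manip.state(); im=capture("wrist"); cv2.imwrite("pics/w5.png",im[:,:,::-1]); np.save("w5.npy",[st["eef_pos"],st["ee_rot"]])
print(st["clock"],st["eef_pos"],st["ee_rot"],st["joints"])
E
```

```text
[ 0.58514685 -0.09609882 -1.78114012]
14.6167 0.08575520960730364
16.3083Traceback (most recent call last):
  File "<stdin>", line 10, in <module>
station.Unreachable: the arm cannot follow that straight line within its joint ranges
```

View pics/w4.png

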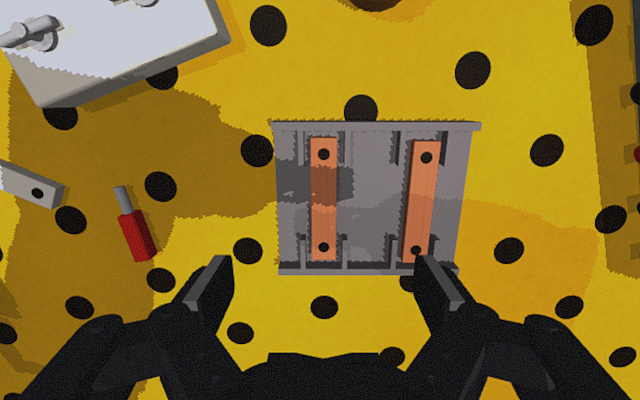

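```bash
python3 - <<'E'
from h import *
print(manip.state()["joints"])
for p in ([.57,.16,.24],[.55,.16,.2],[.638,.231,.11],[.638,.231,.2],[.631,.1316,.11],[.556,.106,.11]):
  for y in (-3,177,40,90):
    print(p,y,manip.inverse_kinematics(p,[180,0,y]))
E
```

```text
[-1.85104031e+01  1.80668311e+01 -5.67642552e+00  6.63279827e+01
 -2.01958434e-02  1.73530621e+02]
[0.57, 0.16, 0.24] -3 [   8.60642423   23.82299279    3.03873414   69.21574135    0.
 -168.39357577]
[0.57, 0.16, 0.24] 177 [ 8.60642423 23.82299279  3.03873414 69.21574135  0.         11.60642423]
[0.57, 0.16, 0.24] 40 [  8.60642423  23.82299279   3.03873414  69.21574135   0.
 148.60642423]
[0.57, 0.16, 0.24] 90 [ 8.60642423 23.82299279  3.03873414 69.21574135  0.         98.60642423]
[0.55, 0.16, 0.2] -3 [   8.90835692   22.89286143   -4.48435634   62.62278223    0.
 -168.09164308]
[0.55, 0.16, 0.2] 177 [ 8.90835692 22.89286143 -4.48435634 62.62278223  0.         11.90835692]
[0.55, 0.16, 0.2] 40 [  8.90835692  22.89286143  -4.48435634  62.62278223   0.
 148.90835692]
[0.55, 0.16, 0.2] 90 [ 8.90835692 22.89286143 -4.48435634 62.62278223  0.         98.90835692]
[0.638, 0.231, 0.11] -3 [  13.73610683   37.89865182    6.97526773   59.07661591    0.
 -163.26389317]
[0.638, 0.231, 0.11] 177 [13.73610683 37.89865182  6.97526773 59.07661591  0.         16.73610683]
[0.638, 0.231, 0.11] 40 [
[... 656 characters left out ...]
1328243]
[0.631, 0.1316, 0.11] 177 [ 5.28671757 34.29385102  0.34170695 56.04785593  0.          8.28671757]
[0.631, 0.1316, 0.11] 40 [  5.28671757  34.29385102   0.34170695  56.04785593   0.
 145.28671757]
[0.631, 0.1316, 0.11] 90 [ 5.28671757 34.29385102  0.34170695 56.04785593  0.         95.28671757]
[0.556, 0.106, 0.11] -3 [   3.39378132   26.43107431  -13.40483138   50.16409431    0.
 -173.60621868]
[0.556, 0.106, 0.11] 177 [  3.39378132  26.43107431 -13.40483138  50.16409431   0.
   6.39378132]
[0.556, 0.106, 0.11] 40 [  3.39378132  26.43107431 -13.40483138  50.16409431   0.
 143.39378132]
[0.556, 0.106, 0.11] 90 [  3.39378132  26.43107431 -13.40483138  50.16409431   0.
  93.39378132]
```

```bash
python3 - <<'E'
from h import *
manip.move_ptp([.635,.18,.25],[180,0,177])
st=manip.state(); im=capture("wrist"); cv2.imwrite("pics/w5.png",im[:,:,::-1]); np.save("w5.npy",[st["eef_pos"],st["ee_rot"]])
cv2.imwrite("pics/w5z.png",cv2.resize(im[100:260,180:480,::-1],(800,427),interpolation=cv2.INTER_CUBIC))
print(st["clock"],st["eef_pos"],st["ee_rot"],st["joints"])
E
```

```text
18.6917 [0.63506654 0.17957766 0.24983496] [-1.79992503e+02 -1.20936385e-02  1.76934338e+02] [ 9.44979510e+00  3.16980374e+01  1.72260630e+01  7.55414564e+01
 -4.69780102e-03  1.25154569e+01]
```

View pics/w5.png

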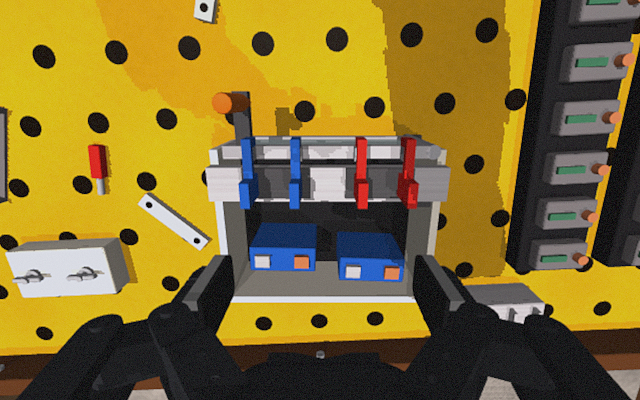

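View pics/w5z.png

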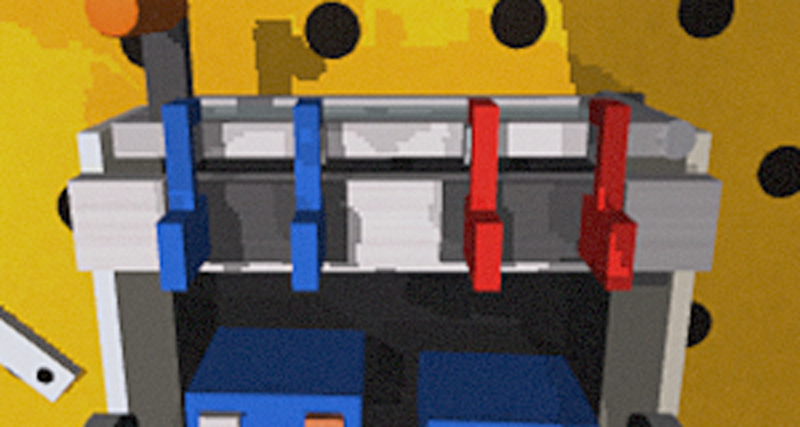

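```bash
python3 - <<'E'
from h import *
p,r=np.load("w5.npy"); cal=wristcal(dict(eef_pos=p,ee_rot=r))
k=800/300; ky=427/160
Z=lambda u,v:(180+(u+.5)/k-.5,100+(v+.5)/ky-.5)
X={}
for n,uv,z in [("BR",(173,268),.144),("BL",(305,268),.144),("RR",(486,268),.144),("RL",(619,268),.144),("BRb",(173,290),.144),("BRf",(173,247),.144)]:
    X[n]=w2(cal,Z(*uv),z); print(n,X[n].round(4))
print("red",(X["RR"]+X["RL"])/2,"blue",(X["BR"]+X["BL"])/2)
print("handle",w2(cal,(223,103),.152))
for n in ("BR","BL","RR","RL"): print(n,proj(get_calibration("top"),X[n]), proj(get_calibration("scene"),X[n]))
E
```

```text
BR [0.635  0.1138 0.144 ]
BL [0.6373 0.1556 0.144 ]
RR [0.6403 0.213  0.144 ]
RL [0.6426 0.2551 0.144 ]
BRb [0.6424 0.1128 0.144 ]
BRf [0.6281 0.1147 0.144 ]
red [0.64143318 0.23402646 0.144     ] blue [0.6361514 0.1346976 0.144    ]
handle [0.55603652 0.1099607  0.152     ]
BR [252.96834741 167.41809232] [341.67795057 248.84031899]
BL [233.87750251 165.88414031] [354.18892866 264.43627716]
RR [207.74735538 163.78457941] [372.31445721 287.03123201]
RL [188.58163831 162.24461141] [386.40756197 304.59944057]
```

```bash
python3 - <<'E'
from h import *
manip.move_linear([.639,.233,.16],speed=.2)
manip.move_linear([.639,.233,.112],speed=.1)
a=manip.state(); manip.clamp(30); manip.sleep(.1)
b=manip.state(); print(b["clock"],a["ft_force"],b["ft_force"],b["width"],b["eef_pos"])
im=capture("wrist"); cv2.imwrite("pics/w6.png",im[:,:,::-1])
E
```

```text
20.7417 [-0.05024983 -0.45988866 -0.37676243] [-1.42481631  1.88712877  8.2802098 ] 0.02426490624776649 [0.63960786 0.23361283 0.11323078]
```

View pics/w6.png

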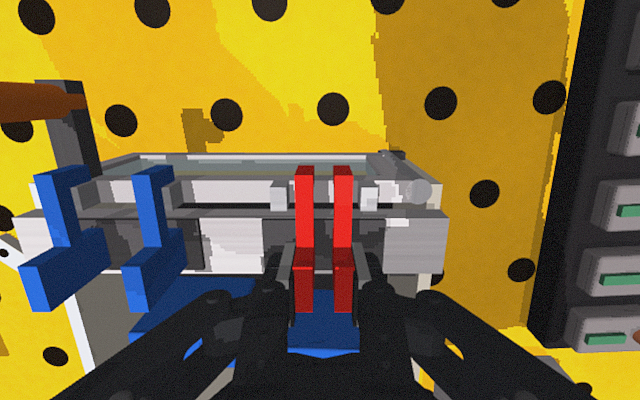

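```bash
python3 - <<'E'
from h import *
manip.ungrasp()
manip.move_linear([.639,.2335,.17],speed=.2)
im=capture("wrist"); cv2.imwrite("pics/w7.png",im[:,:,::-1])
manip.move_linear([.634,.1337,.17],speed=.2)
manip.move_linear([.634,.1337,.112],speed=.1)
a=manip.state(); manip.clamp(30); manip.sleep(.1)
b=manip.state(); print(b["clock"],a["ft_force"],b["ft_force"],b["width"],b["eef_pos"])
manip.ungrasp()
manip.move_linear([.634,.1337,.18],speed=.2)
st=manip.state(); im=capture("wrist"); cv2.imwrite("pics/w8.png",im[:,:,::-1])
print(st["clock"]); cal=wristcal(st)
print(proj(cal,[.556,.108,.152]))
E
```

```text
23.9833 [-0.22456171  0.53986297 -0.94948579] [-0.8354155  -0.07113556  7.98703874] 0.02413616467349281 [0.63460611 0.13376282 0.11315146]
25.1
[265.31439019 101.53812991]
```

View pics/w8.png

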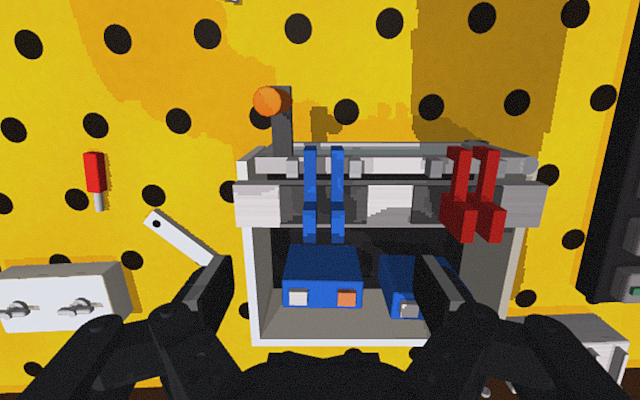

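```bash
python3 - <<'E'
from h import *
cal=wristcal(dict(eef_pos=[.6396,.2336,.1132],ee_rot=[180,0,177]))
print("hinge px w6",proj(cal,[.6104,.2869,.105]), proj(cal,[.6104,.2869,.113]))
H=np.array([.556,.109])
manip.move_linear([*H,.18],speed=.2)
manip.move_linear([*H,.113],speed=.12)
a=manip.state(); manip.clamp(60); manip.sleep(.1)
b=manip.state(); print(b["clock"],a["ft_force"],b["ft_force"],b["width"],b["eef_pos"])
im=capture("wrist"); cv2.imwrite("pics/w9.png",im[:,:,::-1])
E
```

```text
hinge px w6 [422.65578394 193.87378813] [427.67899746 198.69070747]
27.1667 [ 0.30235557 -0.42569529  0.31338352] [-1.2557987  -5.59418534  4.80102797] 0.014732611364714885 [0.55605049 0.10795997 0.11338931]
```

View pics/w9.png

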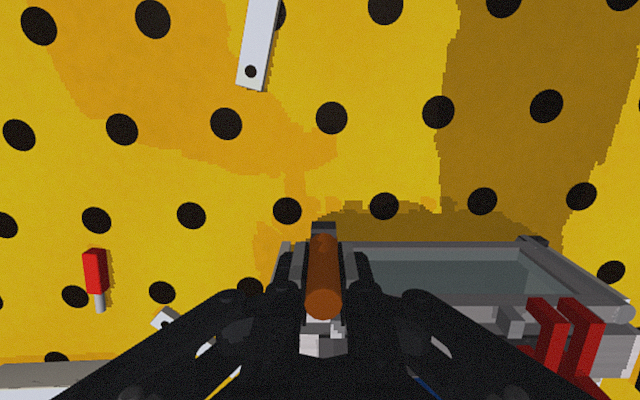

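```bash
cat > arc.py <<'E'
from h import *
H0=np.array([.5563,.1078]); C=H0+np.array([.0544,.1779])
def at(a):
    c,s=np.cos(a),np.sin(a); d=H0-C
    return C+np.array([c*d[0]+s*d[1],-s*d[0]+c*d[1]])
E
python3 - <<'E'
from arc import *
cal=wristcal(dict(eef_pos=[.556,.108,.1134],ee_rot=[180,0,177])); print(w2(cal,(323,303),.152))
print(at(1.57))
for a in (.12,.25,.38):
    manip.move_linear([*at(a),.113],speed=.1)
    s=manip.state(); print(a,s["clock"],s["ft_force"].round(1),s["eef_pos"].round(4),s["width"].round(4))
    if np.linalg.norm(s["ft_force"])>45: break
im=capture("wrist"); cv2.imwrite("pics/w10.png",im[:,:,::-1])
E
```

```text
[0.55518657 0.10885725 0.152     ]
[0.43275674 0.33995832]Traceback (most recent call last):
  File "<stdin>", line 6, in <module>
AttributeError: 'float' object has no attribute 'round'
```

```bash
python3 - <<'E'
from arc import *
for a in (.12,.25,.38):
    if a>.12: manip.move_linear([*at(a),.113],speed=.1)
    s=manip.state(); print(a,s["clock"],s["ft_force"].round(1),s["eef_pos"].round(4),round(s["width"],4))
    if np.linalg.norm(s["ft_force"])>45: break
im=capture("wrist"); cv2.imwrite("pics/w10.png",im[:,:,::-1])
E
```

```text
0.12 27.5833 [-2.3 -4.   5.6] [0.5351 0.1154 0.1134] 0.0145
0.25 27.975 [-0.7 -7.1  5. ] [0.5145 0.1257 0.1133] 0.0148
0.38 28.3667 [ -3.9 -11.    7.9] [0.494  0.139  0.1133] 0.0146
```

View pics/w10.png

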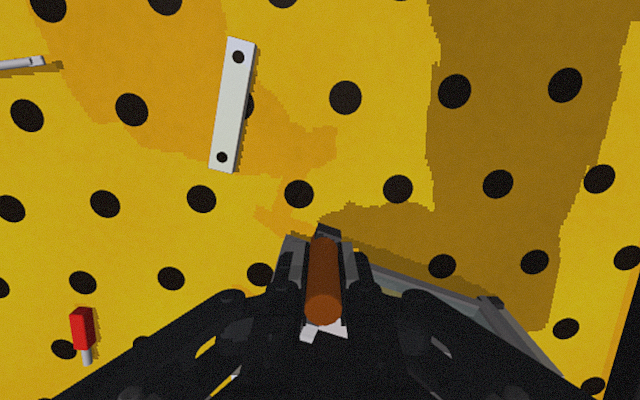

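```bash
python3 - <<'E'
from arc import *
for a in (.5,.62,.74,.86,.98,1.1):
    P=C+(at(a)-C)*1.005
    manip.move_linear([*P,.113],speed=.1)
    s=manip.state(); d=(at(a)-C)/.186; f=s["ft_force"]; t=np.array([d[1],-d[0]])
    print(a,s["clock"],f.round(1),"rad",round(f[:2]@d,1),"tan",round(f[:2]@t,1),round(s["width"],4))
    if np.linalg.norm(s["ft_force"])>45: break
im=capture("wrist"); cv2.imwrite("pics/w11.png",im[:,:,::-1])
E
```

```text
0.5 28.7917 [ -5.  -10.2   9. ] rad 10.7 tan -3.8 0.0145
0.62 29.1667 [ -5.9 -16.8  13.8] rad 14.9 tan -9.7 0.0143
0.74 29.5417 [-14.4  -8.2  20. ] rad 16.6 tan 0.3 0.0146
0.86 29.9167 [-11.8  -6.8  15.5] rad 13.6 tan -1.5 0.0148
0.98 30.2917 [-8.5 -2.4 11. ] rad 8.8 tan 0.2 0.0146
1.1 30.6667 [-9.4 -5.8 13.2] rad 10.3 tan -4.1 0.0143
```

View pics/w11.png

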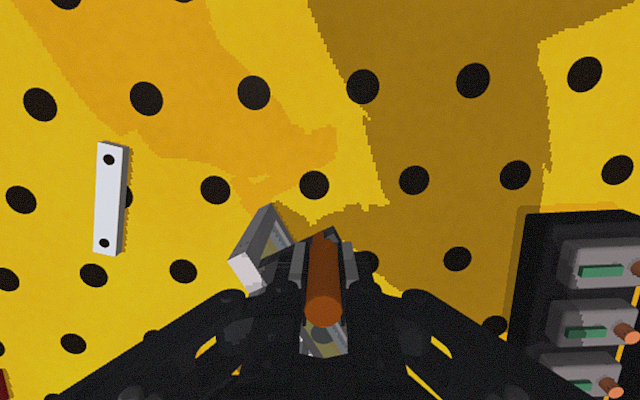

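```bash
python3 - <<'E'
from arc import *
for a in (1.2,1.3,1.4,1.5,1.58):
    P=C+(at(a)-C)*1.01
    manip.move_linear([*P,.113],speed=.08)
    s=manip.state(); d=(at(a)-C)/.186; f=s["ft_force"]; t=np.array([d[1],-d[0]])
    print(a,s["clock"],f.round(1),"rad",round(f[:2]@d,1),"tan",round(f[:2]@t,1),round(s["width"],4))
    if np.linalg.norm(s["ft_force"])>45: break
manip.sleep(.5)
s=manip.state(); print(s["ft_force"],s["eef_pos"],s["qvel"],s["clock"])
for n in ("wrist","top","scene"):
    im=capture(n); cv2.imwrite(f"pics/{n}12.png",im[:,:,::-1])
E
```

```text
1.2 31.1 [-4.6 -2.5  6. ] rad 4.8 tan -2.2 0.015
1.3 31.4833 [-3.5 -2.3  4.6] rad 3.4 tan -2.4 0.0144
1.4 31.8667 [-1.7 -0.9  0.8] rad 1.6 tan -1.1 0.0143
1.5 32.25 [-4.7 -2.6  3.1] rad 4.0 tan -3.6 0.0143
1.58 32.5917 [-0.7 -3.6 -0.1] rad -0.4 tan -3.6 0.0147
[ 0.62425084 -4.90776163 -4.14308034] [0.43161027 0.34200113 0.11285611] [ 0.03252498  0.14074247  0.21611617 -0.0714151   0.02960074  0.01001932] 33.0917
```

View pics/wrist12.png

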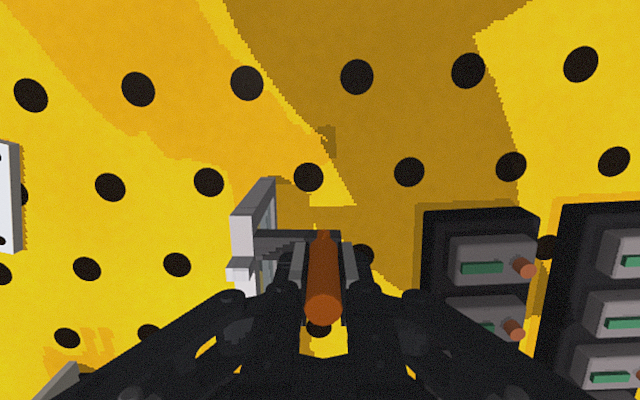

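View pics/top12.png

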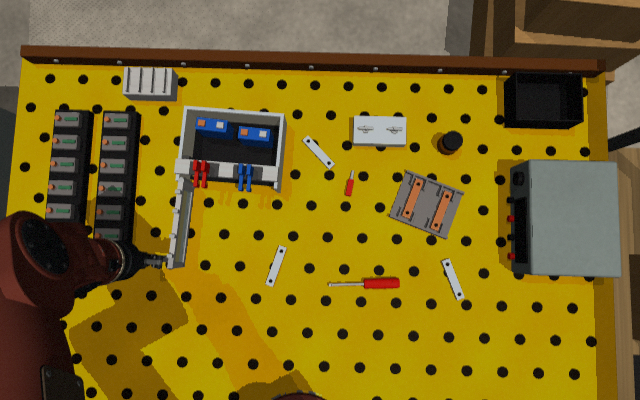

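View pics/scene12.png

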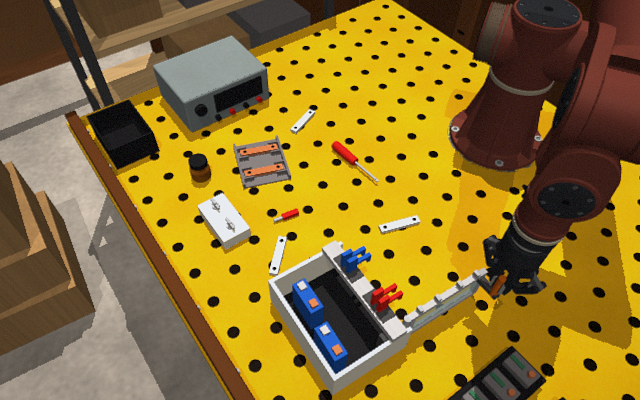

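```bash
python3 - <<'E'
from h import *
s=manip.state(); print(s["clock"],s["ft_force"],abs(s["qvel"]).max(),s["width"])
print(manip.finish_job())
E
```

```text
33.2417 [ 0.69120084 -4.31418597 -4.58615036] 0.08169825681516105 0.01443203050102786
the job is handed in; nothing more can be done
None
```

The job is done and handed in at 33.2 s of the 72 s allowed; the hand-in reports no verdict.

- **Link:** it lies in the empty compartment of the grey tray, released, next to the untouched spare link. The final overhead picture confirms this.
- **Catches:** I squeezed red first, then blue, each down to a gripper reading of about 24 mm. The gripper reads 1 to 2 mm low, so that fits the 26 mm of a full squeeze. The pictures show both pairs of tabs together.
- **Gate:** I gripped the orange post and swung the gate past the detent to about 1.57 rad. At hand-in the gripper still held the post at 60 N. Joint speeds were near zero and the wrist force about 6 N, including about 4 N from the closing spring.
- **Everything else:** the last overhead and side pictures show the cells, clamp, plug, driver, jar and white look-alikes where they were.

Two checks did not agree perfectly. The overhead and wrist cameras differed by 3 to 4 mm on the catch and post positions; near-zero sideways force when squeezing the catches supported the wrist camera. During the swing the force across the gate's arc rose to about 17 N, 26 N at the wrist in all, because my arc was slightly too tight. I widened it as the gate opened, and both values stayed well below the limits.

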